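# Set the stand's leg to its mark in the cam-lever clamp

### The job

Lift the metal leg of the recipe stand out of its wooden holder and stand it upright in the slot of the wooden clamp base, down between the two prongs of the open cam lever, with the groove round the leg level with the top face of the prongs. Then, holding the leg upright at that height, slide it along the slot so that it pushes the prongs round until the cam lever is fully closed. Do not let go of the leg: finish still holding it there at its mark, foot off the worktop, so that I can tighten the screw; leave the other things on the worktop alone.

Things in the scene. Friction and masses are not known exactly. Their poses are not given: they have to be found in the camera images.
- leg_center (a point): the centre, half-way up, of the loose metal leg: a round plain rod, 18 mm in diameter and 150 mm long, chamfered 3 mm at the foot, about 0.2 kg. It starts upright in the holder, its foot 10 mm above the worktop. z of this point is the leg's axis, towards its top.
- leg_mark (a point): the length mark of the leg, a narrow dark groove round it, 40 mm above the foot (35 mm below the leg's centre), on the leg's axis; at the start it is just above the holder's top. z is the leg's axis.
- holder: fixed wooden holder block, 70 x 70 x 40 mm, origin at the centre of its underside; a round hole 20.5 mm wide and 30 mm deep in the middle of its top.
- clamp: fixed wooden clamp base, 80 mm in its own x, 104 mm in its own y, 46 mm high, origin at the centre of its underside on the worktop, z up. A straight slot goes through it down to the worktop: 26 mm wide in x, y = -34 to +34 mm, centre line at x = -15 mm. The flat steel cam lever lies on its top (z = 46 to 54 mm), pivoted at x = +25, y = 0 mm. A small knurled screw sits on the -x side.
- cam (a joint): angle of the cam lever, rad: 0 fully open (starts at 0 to 0.1), 0.80 at its stop, fully closed. Turns clockwise seen from above, stays where left (friction 0.06 N m, no spring). Two parallel prongs, 10 mm wide, 28 mm apart, reach from the pivot across the slot, to 66 mm from the pivot; a 75 mm tail ends in a disc. The leg between the prongs, slid along the slot to +y, pushes them round.
- slot_mid (a point): middle of the clamp's slot, 54 mm above the worktop, level with the prongs' top face; axes as the clamp's, y along the slot. The leg enters near the slot's -y end and is slid to +y. Its mark belongs at this height (foot then 14 mm above the worktop). The lever meets its stop when the leg's axis is about 20 mm past this point in +y.
- fork_gap (a point): point midway between the two prongs, 44.7 mm from the pivot, level with the prongs' top face (54 mm above the worktop); it moves with the lever. With the lever fully open it lies at x = -15, y = -20 mm in the clamp's frame, over the slot's centre line.
- lemon_1: bystander: a loose lemon, 71x53x51 mm, between holder and clamp; origin at its underside as built. Leave alone.
- garlic_1: bystander: a loose garlic bulb, 60x57x58 mm, origin at its underside. Leave alone.
- candle: bystander: a small loose candle in a glass jar, 46 mm wide, 72 mm high, origin at its underside. Leave alone.
- dish: bystander: a small loose cream dish, 44 mm wide, 20 mm high, origin at its underside. Leave alone.
- leg: the same leg as a whole; origin at the centre of its foot, z along its axis towards the top.

How it is judged:
On the way, in this order (a step that is already met when the one before it is completed fails the run):
1. the leg is held upright in the slot between the prongs, its groove level with their top, the lever still open (x of leg_mark in the frame of clamp between -0.023 and -0.007 m and z of leg_mark in the frame of clamp between 0.049 and 0.059 m and y of leg_mark in the frame of clamp between -0.03 and 0 m and angle between leg_center's own z axis and vertical below 0.12 rad and contact force between the fingers and leg above 1 N and value of joint cam below 0.25 rad), for 0.1 s.
2. the lever is closed by the leg, which is held at its mark (x of leg_mark in the frame of clamp between -0.023 and -0.007 m and z of leg_mark in the frame of clamp between 0.049 and 0.059 m and y of leg_mark in the frame of clamp between 0.01 and 0.03 m and angle between leg_center's own z axis and vertical below 0.12 rad and contact force between the fingers and leg above 1 N and value of joint cam above 0.7 rad), for 0.2 s.
At the end, for the whole second after the job is handed in: The fingers hold the resting leg, upright within 0.12 rad, on the slot's centre line (8 mm), 10 to 30 mm past its middle towards +y; its groove is level with the prongs' top (5 mm), so its foot hangs free; the cam lever is closed (over 0.70 rad) (all of step 2 and linear speed of leg below 0.02 m/s); the arm keeps its last pose, push and grip.
It fails at once if the lever is swung while the leg's groove is more than 8 mm off the prongs' top face (value of joint cam above 0.3 rad and (z of leg_mark in the frame of clamp below 0.046 m or z of leg_mark in the frame of clamp above 0.062 m)).
It fails at once if the leg is let go once the lever is being closed (value of joint cam above 0.3 rad and contact force between the fingers and leg below 0.1 N).
It fails at once if the lemon, garlic, candle jar or little dish is moved by more than 30 mm (distance of any of lemon_1, garlic_1, candle, dish from where it was at the start of the episode above 0.03 m).
It also fails if it takes over 45 s, if anything falls off the work surface, if the arm or the gripper's body presses on something with over 40 N, if the wrist force passes 120 N, or if a joint passes its speed limit or range.

### The arm

A 7-joint arm with a two-finger parallel gripper is mounted at the origin on a cart in front of the work surface, level with it; the furniture and walls round the work are solid. World frame = base frame: x ahead of the robot, y to its left, z up, the work surface at z = 0. Lengths are in m, angles in rad, forces in N, time in s.
With the tool pointing down it reaches from about 0.4 to 0.9 m from the base axis. Payload 5.5 kg.
Tool frame: the origin (TCP) lies between the finger pads; the fingertips stand 19 mm ahead of it and the grasp point (between the pads) is the TCP; z points along the fingers, y is the line along which they close (so a half turn about z gives the same grasp; the last joint's range is limited). The gripper opens to 92 mm and grips with 3 to 60 N. Pads are 19 mm wide; open, the fingers measure 130 mm over their backs; the gripper's body (75 mm by 190 mm) begins 47 mm behind the grasp point.
Start: joints at [1.493, 0.501, -0.427, 1.55, 0.221, 1.138, -0.21], TCP at [0.217, -0.613, 0.246] pointing down, gripper open.
Joint ranges: [-2.88, 2.88], [-0.31, 2.03], [-1.54, 1.56], [0.2, 2.42], [-1.41, 4.55], [0.19, 2.02], [-2.57, 2.57]. Speed limits (rad/s): [2.57, 2.57, 3.14, 3.14, 3.14, 3.14, 3.14].

### API

Orientations are given as a unit quaternion [x, y, z, w].
In Python, from plant import arm gives the robot as it stands. The module is installed in compiled form; this text tells all that it offers.
- The arm moves only by the tool arm_command, never from a script. Its argument "plan" is a list of rows, each an object with "delta_pos": the shift along the tool's x, y, z in mm, a list of three; "twist": the turn, a rotation vector about the tool's x, y, z in rad, a list of three. In form: [{"delta_pos": [tx, ty, tz], "twist": [ax, ay, az]}, ...]. A call has 1 to 8 rows; each row is the pose to reach, as a shift and turn from the pose commanded when the call began, along the tool's axes at that moment; what a row does not reach only later rows make up. A row lasts 1/10 s, in which the tool goes at most 50 mm and 8.59 degrees, less where a joint would pass 70% of its speed; a pose out of reach is approached as far as the arm can. A call with a gripper value outside its range is refused whole. "gripper" is the closure in counts, from 0 (fully open) to 255 (shut), set as the call begins (left out, the last holds). The fingers move at their own pace and stop on an object; the grip force is fixed at half the most. Time passes only in rows, so rows that repeat a pose let the fingers close. It gives the time, the measured TCP pose, the force, the opening and the grip force at its end, in the units of the state.
- arm.get_state(): the state, without advancing time (a new reading comes with each control period).
- arm.grab_frame(name): name is "scene" or "top" or "wrist"; returns the picture (480x640x3 uint8, red, green, blue); there is no depth.
- arm.camera_params(name): a dict with "camera_matrix" (3x3 intrinsics, pixels), "k1" (the pictures are not rectified: a ray, as slopes to the right and down, at radius r is drawn at 1 + k1 r^2 times it, then the intrinsics apply), "R" (3x3) and "t" (3): a world point X has camera coordinates R X + t; the wrist camera has in their place "tool_from_camera" (4x4, takes a point from camera to tool coordinates, whose origin is the TCP and whose axes are the flange's). Camera axes: x right, y down, z forward; pixel columns grow to the right and rows downward; lengths in m; the calibration is good to about 2 mm. A picture is of the moment at which its call begins: read the wrist's pose just before it. camera_params takes no time and is no camera call.
- arm.hand_in(): hands the job in; it is judged then, once.
The state is a dict: "t": time; "joint_pos": joint angles; "qd": joint speeds; "effort": joint torques, N m; "ee_pos": TCP position; "ee_rot": TCP orientation; "force": force on the tool from outside, world axes, zero at the start; "torque": the same for the moment, N m; "gripper_width": finger opening in m; "grip_force": force on a finger pad.
Only numpy, scipy, OpenCV 4.12 (cv2) and the standard library are available. Lean on these libraries where they do the work, as an engineer would, in place of code of your own. Each camera call takes 0.05 s, during which the arm holds its last target. There are 200 camera calls.

## Working session

There is one attempt and no reset: what is moved stays moved. The work goes in short steps, Python scripts to look and compute and a tool call to move; the robot and the scene stay as the last step left them, time stands still between calls to the robot, and variables do not carry over. Pictures are saved under pics/ and viewed, at most 10 in all, crops included, and the job is handed in when it is done.

Besides the shell and the picture viewer there is one more tool, called after ">>>" by a JSON object that holds its "name" and its "arguments", one argument or row to a line. arm_command: Moves the arm, as the interface text tells. Its arguments: {"type":"object","properties":{"plan":{"type":"array","items":{"type":"object","properties":{"delta_pos":{"type":"array","items":{"type":"number"}},"twist":{"type":"array","items":{"type":"number"}}}}},"gripper":{"type":"number"}},"required":["plan"]}

```bash
mkdir -p pics; python3 - <<'E'
from plant import arm
import cv2,json
s=arm.get_state();print(s)
for n in("scene","top"):
    im=arm.grab_frame(n);cv2.imwrite(f"pics/{n}0.png",im[:,:,::-1])
for n in("scene","top","wrist"):print(n,arm.camera_params(n))
E
```

```text
{'t': 0.0, 'joint_pos': array([ 1.49318832,  0.50183527, -0.4267703 ,  1.55147794,  0.22079843,
        1.1382967 , -0.21031682]), 'qd': array([-0.00112681, -0.00134491,  0.00238702,  0.00062985, -0.00073003,
        0.00126334,  0.00216336]), 'effort': array([ 3.70593625e-04, -5.66589189e+01, -5.81599563e+00, -2.79115123e+01,
       -6.87017804e-02,  3.09434615e-02,  1.99205206e-04]), 'ee_pos': array([ 0.21698078, -0.61199437,  0.24467273]), 'ee_rot': array([ 9.85513775e-01,  1.69592558e-01, -1.40732446e-04, -9.71153230e-04]), 'force': array([-0.15256612,  0.16366043, -0.08490737]), 'torque': array([-0.01766434,  0.04468314, -0.00372309]), 'grip_force': 0.0, 'gripper_width': 0.09210419116669788}
scene {'camera_matrix': array([[582.95587739,   0.        , 329.14038595],
       [  0.        , 582.95587739, 245.65716105],
       [  0.        ,   0.        ,   1.        ]]), 'k1': -0.19364492271841013, 'R': array([[ 0.20048558, -0.97965328, -0.00921912],
       [-0.65200564, -0.12639724, -0.74760443],
       [ 0.73122786,  0.15589482, -0.66408028]]), 't': array([-0.10158345,  0.41021394
[... 292 characters left out ...]
58, -0.00294327, -0.05667072],
       [ 0.05660457,  0.01908382, -0.99821427]]), 't': array([0.01517459, 0.50321297, 1.52284684])}
wrist {'camera_matrix': array([[424.06893782,   0.        , 314.48449997],
       [  0.        , 424.06893782, 237.17076712],
       [  0.        ,   0.        ,   1.        ]]), 'k1': -0.004611539761385481, 'tool_from_camera': array([[-3.16006731e-05, -9.53939663e-01, -2.99998531e-01,
         8.24978695e-02],
       [ 9.99999965e-01, -1.08748025e-04,  2.40462451e-04,
         1.92760168e-05],
       [-2.62010917e-04, -2.99998513e-01,  9.53939633e-01,
        -1.38925058e-01],
       [ 0.00000000e+00,  0.00000000e+00,  0.00000000e+00,
         1.00000000e+00]])}
```

View pics/scene0.png

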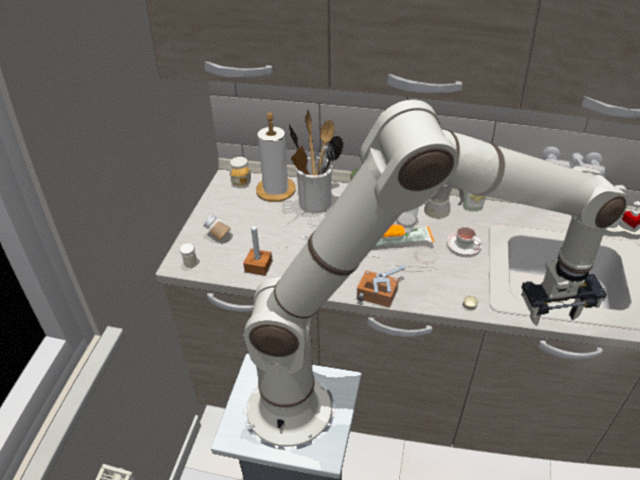

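View pics/top0.png

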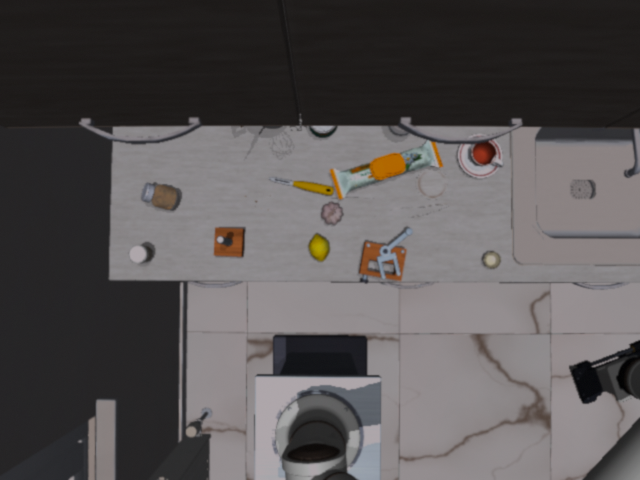

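The scene camera shows the leg in the holder at about (256,250), with the clamp at (378,288). From above, the holder is at (229,242), the lemon at (319,247), the clamp at (383,260) with its pivot up and prongs down, the candle at (140,254), the dish at (491,260) and the garlic at (332,213). I'll zoom in on the clamp and holder.

```bash
python3 - <<'E'
import cv2,numpy as np
im=cv2.imread("pics/top0.png")
a=cv2.resize(im[222:292,348:418],(400,400),interpolation=cv2.INTER_CUBIC)
b=cv2.resize(im[207:277,195:265],(400,400),interpolation=cv2.INTER_CUBIC)
cv2.imwrite("pics/crop.png",np.hstack([a,b]))
E
cat > h.py <<'E'
import numpy as np,cv2
from plant import arm
from scipy.spatial.transform import Rotation as Ro
def cam(n,s=None):
    p=arm.camera_params(n)
    if n=="wrist":
        T=np.eye(4);T[:3,:3]=Ro.from_quat(s["ee_rot"]).as_matrix();T[:3,3]=s["ee_pos"]
        M=np.linalg.inv(T@p["tool_from_camera"]);R,t=M[:3,:3],M[:3,3]
    else:R,t=p["R"],p["t"]
    return p["camera_matrix"],np.array([p["k1"],0,0,0,0.]),R,t
def back(uv,z,c):
    K,d,R,t=c
    n=cv2.undistortPoints(np.array(uv,float).reshape(-1,1,2),K,d).reshape(-1,2)
    o=-R.T@t;out=[]
    for q in n:
        r=R.T@np.r_[q,1];out.append(o+r*(z-o[2])/r[2])
    return np.array(out)
def proj(X,c):
    K,d,R,t=c
    return cv2.projectPoints(np.array(X,float).reshape(-1,1,3),cv2.Rodrigues(R)[0],t,K,d)[0].reshape(-1,2)
E
```

```text
(no output)
```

View pics/crop.png

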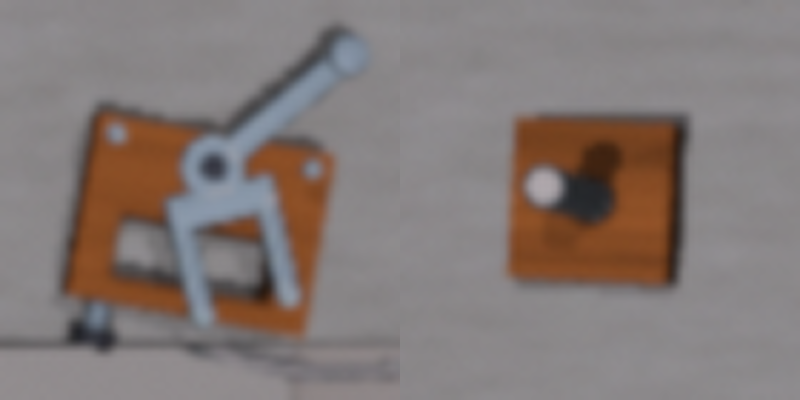

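```bash
cat > m.py <<'E'
from h import *
c=cam("top")
def px(a,ox,oy):return (np.array(a,float)+.5)/(400/70)-.5+[ox,oy]
cl=back(px([(97,110),(333,152),(305,333),(70,293)],348,222),.046,c)
print("clamp corners",cl.round(4).tolist(),cl.mean(0))
print("sides",[np.linalg.norm(cl[i]-cl[(i+1)%4]).round(4) for i in range(4)])
ey=cl[0]-cl[1]+cl[3]-cl[2];print("yaw y",np.arctan2(-ey[0],ey[1]));ex=cl[0]-cl[3]+cl[1]-cl[2];print("yaw x",np.arctan2(ex[1],ex[0]))
sl=back(px([(120,217),(268,243),(265,300),(113,275)],348,222),.046,c);print("slot",sl.mean(0))
print("pivot",back(px([(213,167)],348,222),.054,c))
ho=back(px([(115,118),(278,120),(272,282),(108,276)],195,207),.04,c);print("holder",ho.mean(0))
print("leg top",back(px([(145,187)],195,207),.16,c))
for n,u,z in(("lemon",(319,247),.025),("dish",(491,260),.02),("candle",(140,254),.07),("garlic",(332,213),.03)):print(n,back([u],z,c))
E
python3 m.py
```

```text
clamp corners [[0.4904, -0.1153, 0.046], [0.4725, -0.2171, 0.046], [0.3946, -0.2047, 0.046], [0.4115, -0.1037, 0.046]] [ 0.44226292 -0.16019197  0.046     ]
sides [np.float64(0.1033), np.float64(0.0789), np.float64(0.1025), np.float64(0.0797)]
yaw y -0.16946500635427827
yaw x -0.15182266363010605
slot [ 0.42639673 -0.15595103  0.046     ]
pivot [[ 0.46565911 -0.16447428  0.054     ]]
holder [0.48822226 0.22236654 0.04      ]
leg top [[0.48720316 0.22316238 0.16      ]]
lemon [[ 0.47563567 -0.00292416  0.025     ]]
dish [[ 0.44442575 -0.43466375  0.02      ]]
candle [[0.45509175 0.43574406 0.07      ]]
garlic [[ 0.56056857 -0.03516654  0.03      ]]
```

>>> {"name": "arm_command", "arguments": {
  "plan": [
    {"delta_pos":[274,-75,-35],"twist":[0,0,0.341]},
    {"delta_pos":[274,-75,-35],"twist":[0,0,0.341]},
    {"delta_pos":[274,-75,-35],"twist":[0,0,0.341]},
    {"delta_pos":[274,-75,-35],"twist":[0,0,0.341]},
    {"delta_pos":[274,-75,-35],"twist":[0,0,0.341]},
    {"delta_pos":[274,-75,-35],"twist":[0,0,0.341]},
    {"delta_pos":[274,-75,-35],"twist":[0,0,0.341]},
    {"delta_pos":[274,-75,-35],"twist":[0,0,0.341]}
  ],
  "gripper": 0
}}

```text
t: 0.9
ee_pos: [0.4512, -0.4493, 0.2804]
ee_rot: [1.0, 0.001, -0.0, -0.0]
force: [-0.4, 0.8, -0.0]
gripper_width: 0.0918
grip_force: 0.0
```

>>> {"name": "arm_command", "arguments": {
  "plan": [
    {"delta_pos":[-21,-292,0],"twist":[0,0,0]},
    {"delta_pos":[-21,-292,0],"twist":[0,0,0]},
    {"delta_pos":[-21,-292,0],"twist":[0,0,0]},
    {"delta_pos":[-21,-292,0],"twist":[0,0,0]},
    {"delta_pos":[-21,-292,0],"twist":[0,0,0]},
    {"delta_pos":[-21,-292,0],"twist":[0,0,0]},
    {"delta_pos":[-21,-292,0],"twist":[0,0,0]},
    {"delta_pos":[-21,-292,0],"twist":[0,0,0]}
  ]
}}

```text
t: 1.7
ee_pos: [0.4287, -0.1595, 0.2808]
ee_rot: [1.0, -0.001, -0.0, 0.001]
force: [-1.3, -0.3, 0.5]
gripper_width: 0.092
grip_force: 0.0
```

```bash
python3 - <<'E'
from h import *
s=arm.get_state();im=arm.grab_frame("wrist");cv2.imwrite("pics/w1.png",im[:,:,::-1])
import pickle;pickle.dump(s,open("w1.pkl","wb"));print(s["ee_pos"],s["ee_rot"])
E
```

```text
[ 0.42868392 -0.15948039  0.28079086] [ 9.99999554e-01 -5.31539958e-04 -1.56239453e-04  7.64318842e-04]
```

View pics/w1.png

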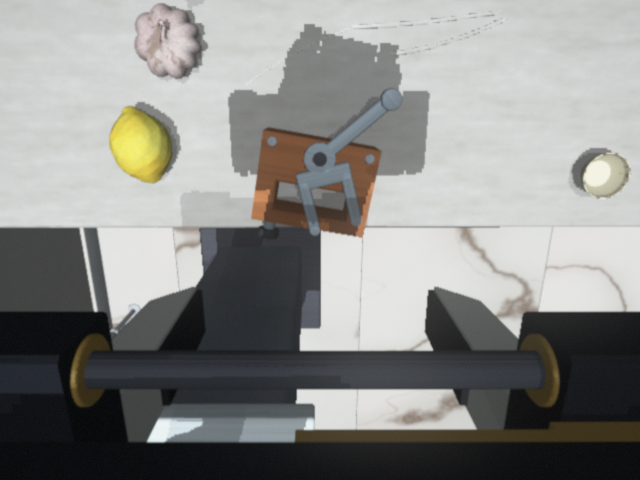

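The clamp is well in view: top corners about (266,129), (380,153), (362,236) and (253,219), pivot (319,158), prong ends (314,232) and (355,224).

```bash
python3 - <<'E'
from h import *
import pickle
from scipy.optimize import least_squares
s=pickle.load(open("w1.pkl","rb"));c=cam("wrist",s)
P=np.array([[.04,.052,.046],[.04,-.052,.046],[-.04,-.052,.046],[-.04,.052,.046],[.025,0,.054]])
U=np.array([(266,129),(380,153),(362,236),(253,219),(319,158)],float)
def W(q,P):
    a=q[2];R=np.array([[np.cos(a),-np.sin(a),0],[np.sin(a),np.cos(a),0],[0,0,1]]);return P@R.T+[q[0],q[1],0]
f=lambda q:(proj(W(q,P),c)-U).ravel()
r=least_squares(f,[.442,-.16,-.16],loss="soft_l1");q=r.x;print(q,r.fun.reshape(-1,2).round(1).tolist())
print("slot_mid",W(q,np.array([[-.015,0,.054]])),"forkgap open",W(q,np.array([[-.015,-.02,.054]])))
print("slot px",proj(W(q,np.array([[-.002,.034,.046],[-.002,-.034,.046],[-.028,-.034,.046],[-.028,.034,.046]])),c).round().tolist())
e=back([(314,232),(355,224),(319,158)],.054,c);d=e[:2].mean(0)-e[2];print("prong dir in clamp",np.linalg.norm(d),"open cam angle",-(np.arctan2(d[1],d[0])-q[2])%(2*np.pi)-np.pi+np.arctan2(20,40)-0)
E
```

```text
[ 0.44184339 -0.15975235 -0.17706564] [[-3.0, 0.3], [1.6, -2.1], [0.4, 1.4], [-2.3, -0.6], [0.8, 0.6]]
slot_mid [[ 0.42707792 -0.15711022  0.054     ]] forkgap open [[ 0.42355508 -0.17679752  0.054     ]]
slot px [[276.0, 181.0], [352.0, 194.0], [346.0, 222.0], [272.0, 209.0]]
prong dir in clamp 0.06383616276186109 open cam angle 0.06550464941673878
```

>>> {"name": "arm_command", "arguments": {
  "plan": [
    {"delta_pos":[60,-382,0],"twist":[0,0,0]},
    {"delta_pos":[60,-382,0],"twist":[0,0,0]},
    {"delta_pos":[60,-382,0],"twist":[0,0,0]},
    {"delta_pos":[60,-382,0],"twist":[0,0,0]},
    {"delta_pos":[60,-382,0],"twist":[0,0,0]},
    {"delta_pos":[60,-382,0],"twist":[0,0,0]},
    {"delta_pos":[60,-382,0],"twist":[0,0,0]},
    {"delta_pos":[60,-382,0],"twist":[0,0,0]}
  ]
}}

```text
t: 2.55
ee_pos: [0.4912, 0.2244, 0.2802]
ee_rot: [1.0, -0.002, -0.0, -0.0]
force: [0.5, -0.4, 0.4]
gripper_width: 0.092
grip_force: 0.0
```

>>> {"name": "arm_command", "arguments": {
  "plan": [
    {"delta_pos":[0,0,0],"twist":[0,0,0]},
    {"delta_pos":[0,0,0],"twist":[0,0,0]}
  ]
}}

```text
t: 2.75
ee_pos: [0.4905, 0.2224, 0.2798]
ee_rot: [1.0, -0.001, -0.001, 0.0]
force: [-0.3, -0.8, -0.1]
gripper_width: 0.0918
grip_force: 0.0
```

```bash
python3 - <<'E'
from h import *
s=arm.get_state();im=arm.grab_frame("wrist");cv2.imwrite("pics/w2.png",im[:,:,::-1])
import pickle;pickle.dump(s,open("w2.pkl","wb"));print(s["ee_pos"],s["ee_rot"])
print(proj([.488,.2228,.16],cam("wrist",s)))
E
```

```text
[0.49052465 0.22237004 0.27978975] [ 9.99999305e-01 -8.36221434e-04 -8.23269360e-04  1.16406037e-04]
[[314.17803224 242.2767957 ]]
```

View pics/w2.png

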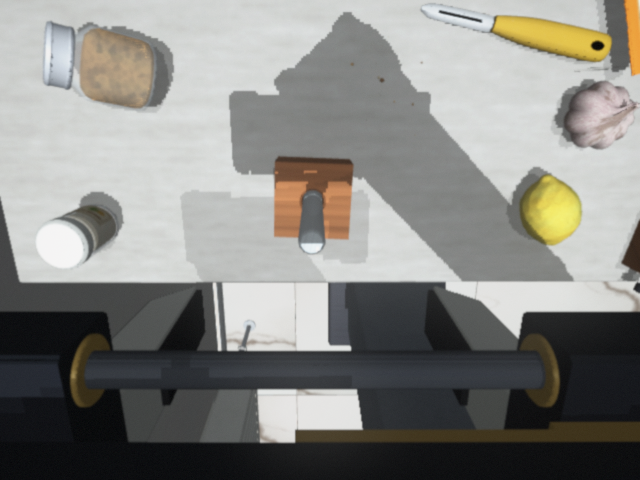

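The leg's top shows at (312,243), within 2 px of the prediction. I'll descend and grip.

>>> {"name": "arm_command", "arguments": {
  "plan": [
    {"delta_pos":[-2.5,-1,40],"twist":[0,0,0]},
    {"delta_pos":[-2.5,-1,80],"twist":[0,0,0]},
    {"delta_pos":[-2.5,-1,110],"twist":[0,0,0]},
    {"delta_pos":[-2.5,-1,130],"twist":[0,0,0]},
    {"delta_pos":[-2.5,-1,145],"twist":[0,0,0]},
    {"delta_pos":[-2.5,-1,155],"twist":[0,0,0]},
    {"delta_pos":[-2.5,-1,158],"twist":[0,0,0]},
    {"delta_pos":[-2.5,-1,158],"twist":[0,0,0]}
  ]
}}

```text
t: 3.6
ee_pos: [0.4876, 0.2243, 0.123]
ee_rot: [1.0, -0.0, 0.0, 0.0]
force: [0.5, 0.7, 0.3]
gripper_width: 0.092
grip_force: 0.0
```

>>> {"name": "arm_command", "arguments": {
  "plan": [
    {"delta_pos":[0,0,0],"twist":[0,0,0]},
    {"delta_pos":[0,0,0],"twist":[0,0,0]},
    {"delta_pos":[0,0,0],"twist":[0,0,0]},
    {"delta_pos":[0,0,0],"twist":[0,0,0]},
    {"delta_pos":[0,0,0],"twist":[0,0,0]},
    {"delta_pos":[0,0,0],"twist":[0,0,0]},
    {"delta_pos":[0,0,0],"twist":[0,0,0]},
    {"delta_pos":[0,0,0],"twist":[0,0,0]}
  ],
  "gripper": 255
}}

```text
t: 4.4
ee_pos: [0.4871, 0.2247, 0.1227]
ee_rot: [1.0, -0.0, -0.0, 0.0]
force: [1.1, -0.7, -1.1]
gripper_width: 0.0326
grip_force: 0.0
```

>>> {"name": "arm_command", "arguments": {
  "plan": [
    {"delta_pos":[0,0,0],"twist":[0,0,0]},
    {"delta_pos":[0,0,0],"twist":[0,0,0]},
    {"delta_pos":[0,0,0],"twist":[0,0,0]},
    {"delta_pos":[0,0,0],"twist":[0,0,0]}
  ]
}}

```text
t: 4.8
ee_pos: [0.4871, 0.2245, 0.1227]
ee_rot: [1.0, -0.0, -0.0, 0.0]
force: [-0.1, -0.2, 1.1]
gripper_width: 0.0177
grip_force: 30.0
```

>>> {"name": "arm_command", "arguments": {
  "plan": [
    {"delta_pos":[0,0,-10],"twist":[0,0,0]},
    {"delta_pos":[0,0,-20],"twist":[0,0,0]},
    {"delta_pos":[0,0,-35],"twist":[0,0,0]},
    {"delta_pos":[0,0,-55],"twist":[0,0,0]},
    {"delta_pos":[0,0,-75],"twist":[0,0,0]},
    {"delta_pos":[0,0,-90],"twist":[0,0,0]},
    {"delta_pos":[0,0,-100],"twist":[0,0,0]},
    {"delta_pos":[0,0,-100],"twist":[0,0,0]}
  ]
}}

```text
t: 5.6
ee_pos: [0.4879, 0.2251, 0.2245]
ee_rot: [1.0, -0.0, 0.001, -0.0]
force: [0.8, -0.3, -2.4]
gripper_width: 0.0175
grip_force: 30.0
```

```bash
python3 - <<'E'
from h import *
s=arm.get_state();im=arm.grab_frame("wrist");cv2.imwrite("pics/w3.png",im[:,:,::-1])
print(s["ee_pos"],s["ee_rot"],s["gripper_width"],s["grip_force"],s["force"])
import pickle;pickle.dump(s,open("w3.pkl","wb"))
E
```

```text
[0.4879312  0.22508395 0.22448929] [ 9.99998824e-01 -1.58534193e-04  1.48529417e-03 -3.47994785e-04] 0.017514747349166006 29.999679028987885 [ 0.79650396 -0.25658579 -2.39641509]
```

View pics/w3.png

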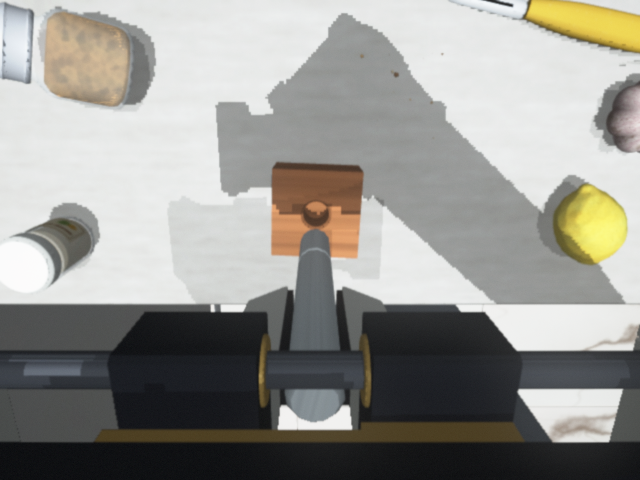

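The leg is out of the holder, centred and vertical in view. Its foot is at about (315,236) and the groove's front arc is at (315,250). I'll carry it across to above the fork gap.

>>> {"name": "arm_command", "arguments": {
  "plan": [
    {"delta_pos":[-5,30,0],"twist":[0,0,0]},
    {"delta_pos":[-11,70,0],"twist":[0,0,0]},
    {"delta_pos":[-18,115,0],"twist":[0,0,0]},
    {"delta_pos":[-26,160,0],"twist":[0,0,0.05]},
    {"delta_pos":[-33,205,0],"twist":[0,0,0.1]},
    {"delta_pos":[-40,250,0],"twist":[0,0,0.15]},
    {"delta_pos":[-46,290,0],"twist":[0,0,0.17]},
    {"delta_pos":[-51,320,0],"twist":[0,0,0.17]}
  ]
}}

```text
t: 6.45
ee_pos: [0.4344, -0.0982, 0.2218]
ee_rot: [0.996, -0.087, -0.001, 0.0]
force: [0.5, -0.1, -2.3]
gripper_width: 0.0175
grip_force: 30.0
```

```bash
cat > d.py <<'E'
import sys
from h import *
# world target -> tool delta mm from measured pose
s=arm.get_state();R=Ro.from_quat(s["ee_rot"])
x=np.array([float(v) for v in sys.argv[1:4]]);yaw=float(sys.argv[4])
print(s["t"],s["ee_pos"].round(4),((R.as_matrix().T@(x-s["ee_pos"]))*1000).round(1))
T=Ro.from_euler("z",yaw)*Ro.from_quat([1,0,0,0])
print("twist",(R.inv()*T).as_rotvec().round(3),s["force"].round(1),s["grip_force"])
E
python3 d.py .424 -.1747 .2245 -.17
```

```text
6.45 [ 0.4344 -0.0982  0.2218] [ 3.  77.1 -2.6]
twist [ 0.001  0.002 -0.004] [ 0.5 -0.1 -2.3] 30.001094341278076
```

>>> {"name": "arm_command", "arguments": {
  "plan": [
    {"delta_pos":[1,25,-1],"twist":[0,0,0]},
    {"delta_pos":[2,50,-2],"twist":[0,0,0]},
    {"delta_pos":[3,70,-2],"twist":[0,0,0]},
    {"delta_pos":[3,77,-2],"twist":[0,0,0]},
    {"delta_pos":[3,77,-2],"twist":[0,0,0]},
    {"delta_pos":[3,77,-2],"twist":[0,0,0]}
  ]
}}

```text
t: 7.05
ee_pos: [0.4259, -0.1704, 0.2243]
ee_rot: [0.996, -0.084, -0.0, -0.001]
force: [0.2, 1.0, -1.7]
gripper_width: 0.0173
grip_force: 30.0
```

```bash
python3 d.py .424 -.1747 .2245 -.17; python3 - <<'E'
from h import *
s=arm.get_state();im=arm.grab_frame("wrist")
import pickle;pickle.dump(s,open("w4.pkl","wb"))
cv2.imwrite("pics/w4.png",cv2.resize(im[130:330,190:440],(750,600),interpolation=cv2.INTER_CUBIC)[:,:,::-1])
E
```

```text
7.05 [ 0.4259 -0.1704  0.2243] [-1.1  4.5 -0.2]
twist [-0.001  0.001  0.001] [ 0.2  1.  -1.7] 29.999871253967285
```

View pics/w4.png

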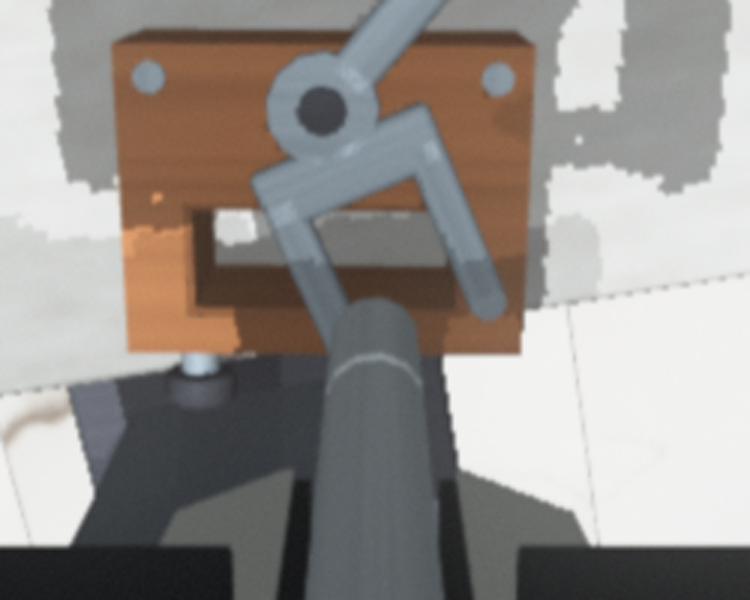

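The clamp top is sharp here: corners about (113,44), (533,44), (521,353) and (128,351) in the crop, pivot (321,110). The groove arc is at about (327,390)–(372,357)–(420,387). I'll fit both together.

```bash
cat > f.py <<'E'
from h import *
import pickle
from scipy.optimize import least_squares
s=pickle.load(open("w4.pkl","rb"));c=cam("wrist",s)
px=lambda a:(np.array(a,float)+.5)/3-.5+[190,130]
def W(q,P):
    a=q[2];R=np.array([[np.cos(a),-np.sin(a),0],[np.sin(a),np.cos(a),0],[0,0,1]]);return np.array(P)@R.T+[q[0],q[1],0]
P=[[.04,.052,.046],[.04,-.052,.046],[-.04,-.052,.046],[-.04,.052,.046],[.025,0,.054],[-.002,.034,.046]]
U=px([(113,44),(533,44),(521,353),(128,351),(321,110),(190,207)])
r=least_squares(lambda q:(proj(W(q,P),c)-U).ravel(),[.442,-.16,-.17]);q=r.x
print(q,r.fun.reshape(-1,2).round(1).tolist());print("slot_mid",W(q,[[-.015,0,.054]]),"target -18",W(q,[[-.015,-.018,.054]]))
th=np.linspace(0,2*np.pi,72)
def ring(dx,dy,z,r):
    t=np.c_[dx+r*np.cos(th),dy+r*np.sin(th),np.full(72,z)]
    return (proj(t@Ro.from_quat(s["ee_rot"]).as_matrix().T+s["ee_pos"],c)-[190,130]+.5)*3-.5
g=ring(0,0,.0727,.009);print("groove pred: L",g[g[:,0].argmin()],"R",g[g[:,0].argmax()],"top",g[g[:,1].argmin()])
g=ring(0,0,.1127,.006);print("foot pred top",g[g[:,1].argmin()])
e=back(px([(487,303),(427,108),(262,180)]),.054,c)
a=e[0]-e[1];print("prong angle cam",np.arctan2(20,40)-(np.arctan2(-a[1],-a[0])-q[2]))
E
python3 f.py
```

```text
[ 0.44216752 -0.15956412 -0.17460476] [[-1.0, -0.8], [0.7, -0.0], [0.3, 0.2], [-0.3, 0.1], [0.2, -0.4], [0.0, 1.1]]
slot_mid [[ 0.42739559 -0.15695834  0.054     ]] target -18 [[ 0.42426865 -0.17468466  0.054     ]]
groove pred: L [326.34846398 408.497767  ] R [427.35776014 408.48229632] top [376.88175771 359.68463101]
foot pred top [376.45639098 309.9799795 ]
prong angle cam 0.14720235279508637
```

>>> {"name": "arm_command", "arguments": {
  "plan": [
    {"delta_pos":[-0.8,3.8,10],"twist":[0,0,0]},
    {"delta_pos":[-0.8,3.8,22],"twist":[0,0,0]},
    {"delta_pos":[-0.8,3.8,34],"twist":[0,0,0]},
    {"delta_pos":[-0.8,3.8,42],"twist":[0,0,0]},
    {"delta_pos":[-0.8,3.8,42],"twist":[0,0,0]},
    {"delta_pos":[-0.8,3.8,42],"twist":[0,0,0]},
    {"delta_pos":[-0.8,3.8,42],"twist":[0,0,0]}
  ]
}}

```text
t: 7.8
ee_pos: [0.4249, -0.1754, 0.183]
ee_rot: [0.996, -0.085, 0.0, 0.0]
force: [-0.1, 0.4, -1.1]
gripper_width: 0.0176
grip_force: 30.0
```

```bash
python3 d.py .4245 -.174 .1267 -.172
```

```text
7.8 [ 0.4249 -0.1754  0.183 ] [-0.7 -1.3 56.3]
twist [ 0.    -0.001  0.002] [-0.1  0.4 -1.1] 29.99979794025421
```

>>> {"name": "arm_command", "arguments": {
  "plan": [
    {"delta_pos":[-0.5,-1.3,6],"twist":[0,0,0]},
    {"delta_pos":[-0.5,-1.3,14],"twist":[0,0,0]},
    {"delta_pos":[-0.5,-1.3,22],"twist":[0,0,0]},
    {"delta_pos":[-0.5,-1.3,30],"twist":[0,0,0]},
    {"delta_pos":[-0.5,-1.3,38],"twist":[0,0,0]},
    {"delta_pos":[-0.5,-1.3,46],"twist":[0,0,0]},
    {"delta_pos":[-0.5,-1.3,52],"twist":[0,0,0]},
    {"delta_pos":[-0.5,-1.3,56],"twist":[0,0,0]}
  ]
}}

```text
t: 8.6
ee_pos: [0.424, -0.1738, 0.126]
ee_rot: [0.996, -0.085, -0.0, -0.0]
force: [-0.2, -0.4, -1.5]
gripper_width: 0.0175
grip_force: 30.0
```

>>> {"name": "arm_command", "arguments": {
  "plan": [
    {"delta_pos":[0,0,0],"twist":[0,0,0]},
    {"delta_pos":[0,0,0],"twist":[0,0,0]},
    {"delta_pos":[0,0,0],"twist":[0,0,0]},
    {"delta_pos":[0,0,0],"twist":[0,0,0]}
  ]
}}

```text
t: 9.0
ee_pos: [0.4245, -0.1741, 0.1271]
ee_rot: [0.996, -0.085, 0.0, 0.0]
force: [-0.4, 0.3, -1.1]
gripper_width: 0.0173
grip_force: 30.0
```

```bash
python3 d.py .4245 -.174 .1267 -.172; python3 - <<'E'
from h import *
s=arm.get_state();im=arm.grab_frame("wrist")
import pickle;pickle.dump(s,open("w5.pkl","wb"))
cv2.imwrite("pics/w5.png",cv2.resize(im[130:330,190:440],(750,600),interpolation=cv2.INTER_CUBIC)[:,:,::-1])
E
```

```text
9.0 [ 0.4245 -0.1741  0.1271] [-0.  -0.1  0.4]
twist [ 0.    -0.001  0.002] [-0.4  0.3 -1.1] 29.99983236193657
```

View pics/w5.png

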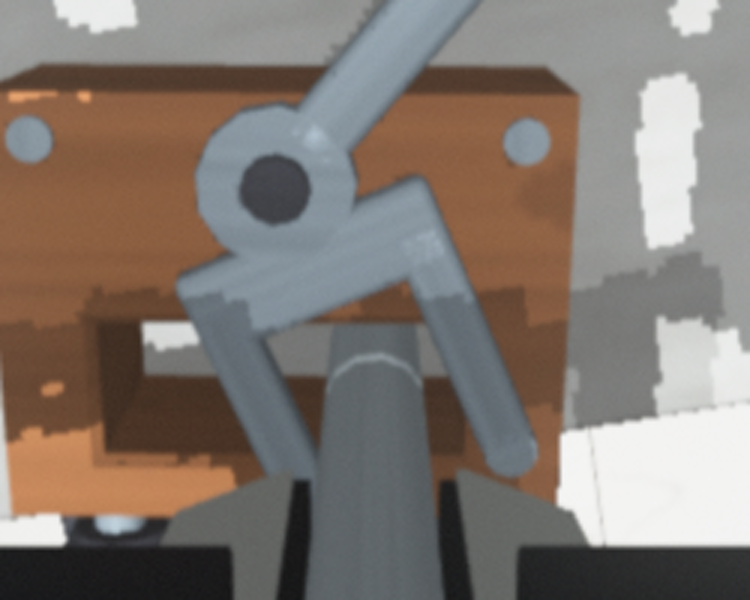

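The leg is in the slot between the prongs, touching neither. The groove, at (372,357) in the crop, is level with the prong tops. Now I'll slide it along.

>>> {"name": "arm_command", "arguments": {
  "plan": [
    {"delta_pos":[0,-2,0],"twist":[0,0,0]},
    {"delta_pos":[0,-4,0],"twist":[0,0,0]},
    {"delta_pos":[0,-7,0],"twist":[0,0,0]},
    {"delta_pos":[0,-10,0],"twist":[0,0,0]},
    {"delta_pos":[0,-13,0],"twist":[0,0,0]},
    {"delta_pos":[0,-16,0],"twist":[0,0,0]},
    {"delta_pos":[0,-18,0],"twist":[0,0,0]},
    {"delta_pos":[0,-18,0],"twist":[0,0,0]}
  ]
}}

```text
t: 9.85
ee_pos: [0.4279, -0.156, 0.1269]
ee_rot: [0.996, -0.085, 0.001, 0.0]
force: [0.9, -0.5, -1.7]
gripper_width: 0.0174
grip_force: 30.0
```

```bash
python3 d.py .4308 -.1376 .127 -.172
```

```text
9.85 [ 0.4279 -0.156   0.1269] [ -0.2 -18.6  -0.1]
twist [-0.    -0.001  0.002] [ 0.9 -0.5 -1.7] 30.00078856945038
```

>>> {"name": "arm_command", "arguments": {
  "plan": [
    {"delta_pos":[0,-3,0],"twist":[0,0,0]},
    {"delta_pos":[0,-6,0],"twist":[0,0,0]},
    {"delta_pos":[0,-9,0],"twist":[0,0,0]},
    {"delta_pos":[0,-12,0],"twist":[0,0,0]},
    {"delta_pos":[0,-15,0],"twist":[0,0,0]},
    {"delta_pos":[0,-17,0],"twist":[0,0,0]},
    {"delta_pos":[0,-18.5,0],"twist":[0,0,0]},
    {"delta_pos":[0,-18.5,0],"twist":[0,0,0]}
  ]
}}

```text
t: 10.65
ee_pos: [0.43, -0.1379, 0.1266]
ee_rot: [0.996, -0.085, -0.0, 0.0]
force: [-0.8, -2.4, -0.5]
gripper_width: 0.0176
grip_force: 30.0
```

>>> {"name": "arm_command", "arguments": {
  "plan": [
    {"delta_pos":[0,0,0],"twist":[0,0,0]},
    {"delta_pos":[0,0,0],"twist":[0,0,0]},
    {"delta_pos":[0,0,0],"twist":[0,0,0]},
    {"delta_pos":[0,0,0],"twist":[0,0,0]}
  ]
}}

```text
t: 11.05
ee_pos: [0.4302, -0.138, 0.1266]
ee_rot: [0.996, -0.085, -0.0, -0.0]
force: [-1.4, -2.4, -0.8]
gripper_width: 0.0172
grip_force: 30.0
```

```bash
python3 d.py .4308 -.1376 .127 -.172; python3 - <<'E'
from h import *
s=arm.get_state();im=arm.grab_frame("wrist")
import pickle;pickle.dump(s,open("w6.pkl","wb"))
cv2.imwrite("pics/w6.png",cv2.resize(im[130:330,190:440],(750,600),interpolation=cv2.INTER_CUBIC)[:,:,::-1])
E
```

```text
11.05 [ 0.4302 -0.138   0.1266] [ 0.6 -0.5 -0.4]
twist [-0.     0.     0.002] [-1.4 -2.4 -0.8] 30.005954056978226
```

View pics/w6.png

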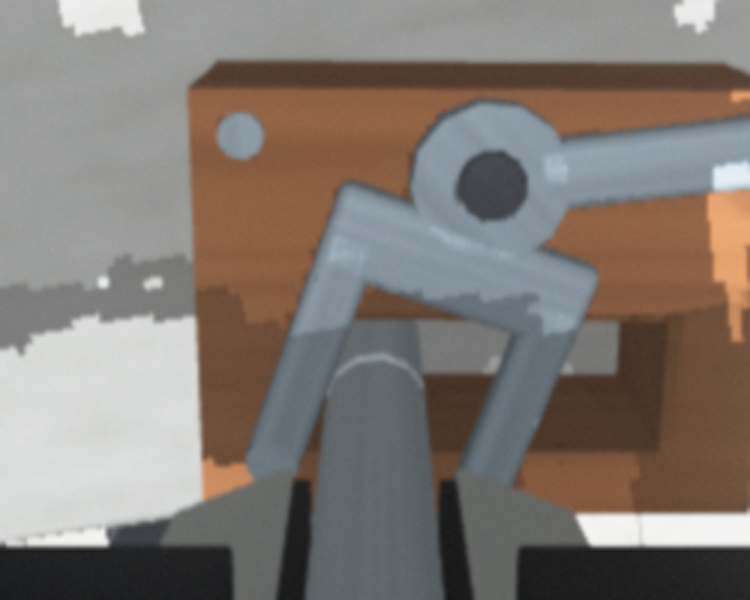

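The lever has swung over and the leg, with its groove at (375,357), presses on the left prong. I'll measure its angle from the crossbar edge, (350,183)–(597,268) here against (180,285)–(420,178) before.

```bash
python3 - <<'E'
from h import *
import pickle
px=lambda a:(np.array(a,float)+.5)/3-.5+[190,130]
for f,l in(("w5",[(180,285),(420,178),(274,189)]),("w6",[(350,183),(597,268),(491,185)])):
    c=cam("wrist",pickle.load(open(f+".pkl","rb")))
    e=back(px(l),.054,c);a=e[0]-e[1]   # +y-ward along crossbar
    ang=np.arctan2(-a[0],a[1])-(-.1746)  # bar yaw in clamp
    print(f,"cam",np.arctan2(20,40)-ang, "pivot",e[2])
E
```

```text
w5 cam 0.03380761414582251 pivot [ 0.46634314 -0.16363159  0.054     ]
w6 cam 0.7955557417027082 pivot [ 0.46646098 -0.16372764  0.054     ]
```

```bash
python3 -c "
from plant import arm
print(arm.hand_in())"
```

```text
the job is handed in; nothing more can be done
None
```

I handed the job in with the leg still gripped upright in the clamp slot, its groove level with the prong tops, about 20 mm past the slot's middle, and the cam lever closed at about 0.79 rad; the hand-in gave no verdict.

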